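# Brush out the coffee grinder, then fit its lid and hold it pressed

## Robot

A 7-joint arm with a two-finger parallel gripper is mounted at the origin on the work surface. World frame = base frame: x ahead of the robot, y to its left, z up, the work surface at z = 0. Lengths are in mm, angles in rad, forces in N, time in s.
With the tool pointing down it reaches from about 400 to 900 mm from the base axis. Payload 5.5 kg.
Tool frame: the origin (TCP) lies on the centre line of the jaws, within the pads' length; the fingertips stand 22 mm ahead of it and the grasp point (between the pads) lies 3 mm ahead of it; z points along the fingers, y is the direction in which the jaws open and shut (so a half turn about z gives the same grasp; the last joint's range is limited). The gripper opens to 85 mm and grips with 20 to 120 N. Pads are 22 mm wide; open, the fingers measure 114 mm over their backs; the gripper's body (76 mm by 85 mm) begins 54 mm behind the grasp point. The pads swing forward as they close: fully open they stand 13 mm farther back than shut.
Start: joints at [-0.9, 0.501, -0.427, 1.55, 0.221, 1.138, -0.21], TCP at [257.747, 596.713, 220.41] pointing down, gripper open.
Joint ranges: [-2.88, 2.88], [-0.31, 2.03], [-1.54, 1.56], [0.2, 2.42], [-1.41, 4.55], [0.19, 2.02], [-2.57, 2.57]. Speed limits (rad/s): [2.57, 2.57, 3.14, 3.14, 3.14, 3.14, 3.14].

## Interface

Orientations are given as a rotation vector (axis times angle).
In Python, from plant import ctrl, optics gives the robot as it stands. The module is installed in compiled form; this text tells all that it offers.
- The arm moves only by the shell command python3 -m jog 'ROWS'. ROWS is JSON, one flat list of numbers, 7 for each row, row after row: the shift along the world's x, y, z in m, then the turn, a rotation vector about the world's x, y, z in rad, then the closure in counts, from 0 (fully open) to 255 (shut). In form: [dx, dy, dz, wx, wy, wz, grip, dx, dy, dz, wx, wy, wz, grip, ...]. A call has 1 to 8 rows; each row shifts and turns the commanded pose from where the row before left it; what a row does not reach is not made up. A row lasts 1/12 s, in which the tool goes at most 41.7 mm and 7.16 degrees, less where a joint would pass 70% of its speed; a pose out of reach is approached as far as the arm can. A call with a gripper value outside its range is refused whole. The fingers move at their own pace and stop on an object; the grip force is fixed at half the most. Time passes only in rows, so rows that do not move let the fingers close. It gives the time, the measured TCP pose, the force and the opening at its end, in the units of the state.
- ctrl.state(): the state, without advancing time (a new reading comes with each control period).
- optics.get_image(name): name is "side" or "top"; returns (picture, depth): 420x560x3 uint8, blue, green, red; 420x560 float32, mm along the optical axis (not along the pixel's ray), 0 where there is no reading.
- optics.calibration(name): a dict with "vfov" (degrees; the focal length in pixels is half the picture's height over the tangent of half this angle, whatever the lens; pixels are square), "cx", "cy" (the principal point, pixels), "k1" (the pictures are not rectified: a ray, as slopes to the right and down, at radius r is drawn at 1 + k1 r^2 times it, then the intrinsics apply), "camera_from_world" (4x4, takes a point from world to camera coordinates). Camera axes: x right, y down, z forward; pixel columns grow to the right and rows downward; lengths in mm; the calibration is good to about 2 mm. A picture is of the moment at which its call begins. calibration takes no time and is no camera call.
- ctrl.close_job(): hands the job in, once; it reports no verdict.
Trained networks look in the newest picture that a camera, given by its name, has taken for a name from the list of things; names that differ only in an ending like _2 or _b are one class to them, and where a whole thing is asked for, a point or a joint stands for the part that bears it (a point fixed in the world has none). Each returns a list of dicts, best first, with "score" (0 to 1); they miss things now and then, are a little off and sometimes report something else, mostly with a low value. They report only what shows in the picture. A call takes as long as a camera call.
- optics.spot_in(camera, target): "bbox" ([left, top, right, bottom] in pixels, round what is visible of it).
The state is a dict: "time_s": time; "joint_positions": joint angles; "joint_vel": joint speeds; "joint_torque": joint torques, N m; "position": TCP position; "ee_rot": TCP orientation; "contact_force": force on the tool from outside, world axes, zero at the start; "torque": the same for the moment, N m; "width": finger opening in mm.
Only numpy, scipy, OpenCV 4.12 (cv2) and the standard library are available. Lean on these libraries where they do the work, as an engineer would, in place of code of your own. Each camera call takes 0.05 s, during which the arm holds its last target. There are 200 camera calls.

## Task

Clean the coffee grinder in the study: take the long brush from its stand, work it up and down inside the grinder's bowl for at least two full strokes, each from down by the blade up to the rim, and put the brush back upright in its stand. Then set the lid on the grinder, turning it until its ribs drop into the slots of the collar, push it fully home against the springs of the run switch, and finish while still holding the lid pressed down. Leave the other things on the desk where they are.

Things in the scene. Friction and masses are not known exactly. Their poses are not given: they have to be found in the camera images.
- grinder: Press-to-run blade coffee grinder, fixed on the desk: round terracotta-red housing 97 mm across, 125 mm high; origin at the centre of its underside, z up. In the middle a steel bowl 60 mm wide, open at the top, lip 120 mm above the desk. Around it an aluminium collar, inner radius 40 mm, with four slots on the grinder's +x, +y, -x, -y axes; between bowl and collar a groove with its floor at 96 mm.
- grinder_mouth (a point): Point on the grinder's axis at the height of the collar's top, 125 mm above the desk; axes as the grinder's.
- grinder_slot (a point): Top of the collar's +x slot, 43 mm from the grinder's axis, 125 mm above the desk. The four slots are upright, 12 mm wide, open at the top, and reach from the collar's inner face out to radius 46 mm.
- blade (a point): Centre of the flat blade at the bottom of the bowl, 72 mm above the desk; the blade is a bar 44 mm long.
- switch (a joint): Run switch: four orange spring plungers, one in each slot, moving as one. 0 = up (tops 109 mm above the desk, 16 mm below the collar's top); grows in metres as they are pressed down, 0.006 when the lid's flange meets the collar. The blade runs above 0.004. Spring force 4 N at the start, 10 N at 6 mm.
- lid: Grinder lid standing mouth down on the desk, 0.12 kg, 75 mm high, origin at the centre of its underside, z up. Top to bottom: smoky dome, red flange 92 mm wide at 22 to 27 mm, skirt below it (outer radius 38, inner 34 mm) with four ribs. Underside above the desk on the grinder: 125 mm if ribs miss the slots, 109 mm where they meet the plungers, 103 mm fully home (flange on the collar).
- lid_grip (a point): Grip point on the lid's axis, 60 mm above its underside. The dome is a plain round cylinder 64 mm in diameter from 27 to 75 mm: grip it from above at any yaw.
- lid_rib (a point): Lower end of the lid's +x rib, 41 mm from its axis, at the height of its underside. Four upright cream ribs on the outside of the skirt, on the lid's +x, +y, -x, -y axes: 8 mm wide, 22 mm high, round lower ends, reaching to radius 43.5 mm. A cream mark on the flange shows where each rib is; all four ways of fitting the lid are the same.
- brush: Long cleaning brush upright in its stand, 180 mm long, about 0.06 kg; origin at the centre of the bristles' lower end, z up along the handle. Dark bristle head 25 mm wide from 0 to 52 mm, wire to 73 mm, brass plug 28 mm wide to 85 mm, wooden shoulder disc 44 mm wide to 91 mm, round wooden handle 16 mm wide from 91 to 180 mm.
- brush_tip (a point): Lower end of the bristles, on the brush's axis (the brush's origin).
- brush_grip (a point): Middle of the handle, on its axis, 140 mm above the brush's lower end.
- stand: White ceramic brush stand, a loose thick-walled cup, 0.55 kg, 62 mm wide, 95 mm high, with an upright hole 36 mm wide; origin at the centre of its underside. The brush's shoulder rests on its top with the plug in the hole, so that the brush's lower end hangs 10 mm above the desk.
- mug: Bystander: blue ceramic mug with handle, 80 mm in diameter, 92 mm high; origin under its centre.
- cup: Bystander: small white cup, 62 mm in diameter, 56 mm high; origin under its centre.
- jar: Bystander: brown jar of beans with wooden cap, 92 mm in diameter, 150 mm high; origin under its centre.
- king: Bystander: brass chess king, 38 mm in diameter, 98 mm high; origin under its centre.
- vase: Bystander: terracotta vase, 96 mm in diameter, 150 mm high; origin under its centre.
- sculpture: Bystander: black ornament of three stacked rings on a foot 50 x 90 mm, 206 mm high; origin under its centre.

How it is judged (in metres and radians):
On the way, in this order (a step that is already met when the one before it is completed fails the run):
1. the gripped brush's tip is down by the blade in the grinder's bowl (horizontal distance between brush_tip and grinder below 0.026 m and contact force between the fingers and brush above 0.3 N and z of brush_tip in the frame of grinder below 0.09 m), for 0.06 s.
2. the tip is drawn up to the rim, above the bowl (horizontal distance between brush_tip and grinder below 0.026 m and contact force between the fingers and brush above 0.3 N and z of brush_tip in the frame of grinder above 0.106 m), for 0.06 s.
3. down by the blade again (all of step 1), for 0.06 s.
4. up to the rim again (all of step 2), for 0.06 s.
5. the brush stands upright in its stand again, let go (z of brush in the frame of stand below 0.014 m and horizontal distance between brush and stand below 0.009 m and angle between brush's own z axis and vertical below 0.1 rad and angle between stand's own z axis and vertical below 0.08 rad and contact force between the fingers and brush below 0.05 N), for 0.2 s.
6. the lid's ribs are in the slots: lid upright and centred, its underside at least 12 mm below the collar's top (horizontal distance between lid and grinder below 0.004 m and angle between lid's own z axis and vertical below 0.07 rad and z of lid in the frame of grinder below 0.113 m), for 0.1 s.
At the end, for the whole second after the job is handed in: For the last second: gripper on the lid (over 1 N), lid centred within 4 mm, upright within 4 deg, its underside below 105.5 mm (2.5 mm of fully home), switch beyond 4 mm; brush back in its upright stand (height within 4 mm, axis within 9 mm, upright within 6 deg) (horizontal distance between lid and grinder below 0.004 m and angle between lid's own z axis and vertical below 0.07 rad and z of brush in the frame of stand below 0.014 m and horizontal distance between brush and stand below 0.009 m and angle between brush's own z axis and vertical below 0.1 rad and angle between stand's own z axis and vertical below 0.08 rad and value of joint switch above 0.004 m and z of lid in the frame of grinder below 0.1055 m and contact force between the fingers and lid above 1 N); the arm keeps its last pose, push and grip.
It fails at once if the mug, cup, jar, chess king, vase or ring ornament is disturbed (moved more than 25 mm) (distance of any of mug, cup, jar, king, vase, sculpture from where it was at the start of the episode above 0.025 m).
It also fails if it takes over 64 s, if anything falls off the work surface, if the arm or the gripper's body presses on something with over 40 N, if the wrist force passes 120 N, or if a joint passes its speed limit or range.

## Working session

There is one attempt and no reset: what is moved stays moved. The work goes in short steps, Python scripts to look and compute and a shell command to move; the robot and the scene stay as the last step left them, time stands still between calls to the robot, and variables do not carry over. Pictures are saved under pics/ and viewed, about 8 in all and at most 12, crops included, and the job is handed in when it is done.

```bash
mkdir -p pics
cat > h.py <<'E'
import numpy as np,cv2
from plant import ctrl,optics
def K(n):
    c=optics.calibration(n);f=210/np.tan(np.radians(c["vfov"])/2)
    return c,f,np.array(c["camera_from_world"])
def unproj(n,u,v,d=None,z=None):
    c,f,T=K(n)
    p=np.array([(np.asarray(u,float)-c["cx"])/f,(np.asarray(v,float)-c["cy"])/f]);q=p.copy()
    for _ in range(20): q=p/(1+c["k1"]*(q**2).sum(0))
    r=np.stack([q[0],q[1],np.ones_like(q[0])],-1)
    R=T[:3,:3];o=-R.T@T[:3,3]
    w=r@R
    if z is not None: d=(z-o[2])/w[...,2]
    return o+w*np.asarray(d)[...,None]
def proj(n,P):
    c,f,T=K(n);q=np.atleast_2d(P)@T[:3,:3].T+T[:3,3];s=q[:,:2]/q[:,2:]
    s=s*(1+c["k1"]*(s**2).sum(1,keepdims=True))
    return s*f+[c["cx"],c["cy"]]
def cloud(n,D):
    v,u=np.mgrid[:420,:560];return unproj(n,u,v,D)
E
python3 - <<'E'
from h import *
s=ctrl.state();print(s)
for n in("side","top"):
    im,D=optics.get_image(n);cv2.imwrite(f"pics/{n}0.png",im);np.savez(f"{n}0.npz",im=im,D=D)
    c,f,T=K(n);print(n,f,c["k1"],(-T[:3,:3].T@T[:3,3]).round(),T[2,:3].round(2))
    for t in("grinder","lid","brush","stand","mug","cup","jar","king","vase","sculpture"):
        print(t,[(round(b["score"],2),np.round(b["bbox"]).tolist()) for b in optics.spot_in(n,t)[:2]])
E
```

```text
{'time_s': 0.0, 'joint_positions': array([-0.89978956,  0.50186871, -0.426751  ,  1.55144304,  0.22079399,
        1.13831491, -0.21028341]), 'joint_vel': array([ 8.58867822e-04,  1.00217699e-03, -2.25944124e-05,  4.15115758e-04,
       -8.87072581e-04,  7.04109901e-04, -2.31821374e-04]), 'joint_torque': array([ 3.78909363e-04, -5.69530392e+01, -5.81622541e+00, -2.80950737e+01,
        1.06387524e-02,  1.17293760e-02,  1.16774153e-06]), 'position': array([257.56457398, 596.0077556 , 219.34564721]), 'ee_rot': array([-6.36009463e-01, -3.07607262e+00,  3.02948259e-03]), 'contact_force': array([-0.9675589 , -0.49863201, -0.29599969]), 'torque': array([0.01768733, 0.00964653, 0.0051145 ]), 'width': 85.18765715491105}
side 457.62518953792323 -0.04276007709224793 [  56. -736.  637.] [ 0.48  0.74 -0.46]
grinder [(0.87, [250.0, 209.0, 295.0, 278.0]), (0.51, [366.0, 182.0, 408.0, 274.0])]
lid [(0.7, [180.0, 202.0, 214.0, 240.0])]
brush [(0.58, [338.0, 264.0, 361.0, 313.0])]
stand []
mug [(0.72, [267.0, 183.0, 298.0, 220.0]), (0.55, [179.0, 203.0, 214.0, 238.0])]
cup [(0.89, [181.0, 243.0, 206.
[... 439 characters left out ...]
.93, [270.0, 206.0, 312.0, 249.0]), (0.15, [128.0, 140.0, 175.0, 181.0])]
lid [(0.68, [173.0, 240.0, 209.0, 279.0])]
brush [(0.61, [407.0, 235.0, 436.0, 256.0])]
stand [(0.79, [393.0, 229.0, 429.0, 258.0]), (0.55, [330.0, 105.0, 374.0, 162.0])]
mug [(0.73, [190.0, 148.0, 239.0, 189.0])]
cup [(0.68, [241.0, 285.0, 266.0, 308.0]), (0.44, [410.0, 237.0, 437.0, 255.0])]
jar [(0.76, [258.0, 114.0, 296.0, 166.0]), (0.18, [194.0, 147.0, 237.0, 189.0])]
king [(0.46, [327.0, 289.0, 345.0, 299.0]), (0.46, [328.0, 108.0, 374.0, 163.0])]
vase [(0.92, [128.0, 141.0, 172.0, 180.0]), (0.27, [270.0, 202.0, 312.0, 248.0])]
sculpture [(0.82, [333.0, 108.0, 374.0, 164.0]), (0.44, [406.0, 235.0, 435.0, 255.0])]
```

Run:
```python
from h import *
z=np.load("top0.npz");D=z["D"];P=cloud("top",D)
def fit(b,lo,hi,name):
    l,t,r,bt=b;Q=P[t:bt,l:r].reshape(-1,3);d=D[t:bt,l:r].ravel();Q=Q[d>0]
    m=(Q[:,2]>lo)&(Q[:,2]<hi);Q=Q[m]
    c,R=cv2.minEnclosingCircle(Q[:,:2].astype(np.float32)) if len(Q)>3 else (0,0)
    print(name,len(Q),Q.mean(0).round(1),"circ",np.round(c,1),round(R,1))
fit((262,198,320,257),115,132,"grinder")
fit((165,232,217,287),65,85,"lid top")
fit((165,232,217,287),20,32,"lid flange")
fit((385,222,440,265),165,200,"brush top")
fit((385,222,440,265),85,115,"stand top")
fit((235,280,272,312),45,70,"cup");fit((322,284,350,304),30,110,"king")
im=z["im"];big=cv2.resize(im[90:330,110:460],None,fx=2.28,fy=2.28,interpolation=cv2.INTER_CUBIC);cv2.imwrite("pics/t1.png",big)
a=cv2.resize(im[195:260,260:325],(390,390),interpolation=cv2.INTER_CUBIC);b=cv2.resize(im[228:293,160:225],(390,390),interpolation=cv2.INTER_CUBIC)
cv2.imwrite("pics/t2.png",np.hstack([a,b]))
```

```text
grinder 491 [562.1  23.9 122.4] circ [562.2  24. ] 48.4
lid top 544 [482.6 264.3  73.5] circ [482.8 265. ] 32.2
lid flange 443 [481.6 257.6  25.9] circ [482.6 266.2] 46.2
brush top 68 [ 526.7 -273.7  182.9] circ [ 527. -276.] 8.2
stand top 457 [ 526.4 -270.5   96.5] circ [ 526.5 -275.8] 31.8
cup 160 [397.8 106.8  53.2] circ [398.9 106.2] 30.7
king 125 [404.1 -95.3  79.6] circ [403.3 -97.5] 13.9
```

View pics/t1.png

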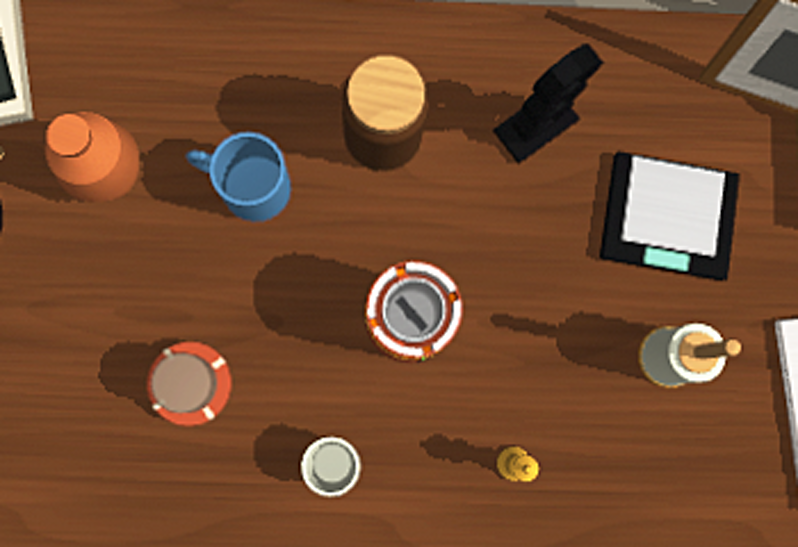

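View pics/t2.png

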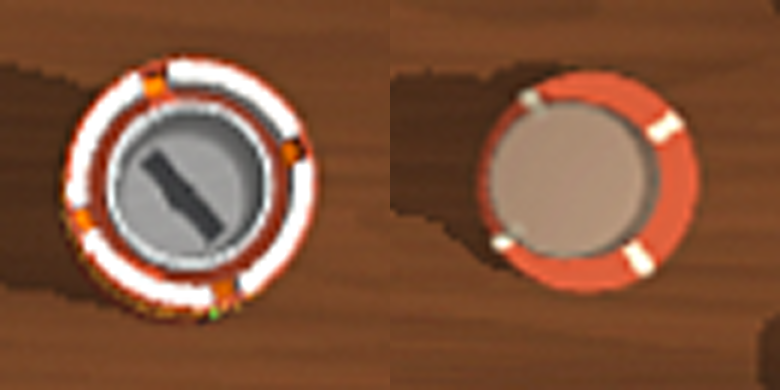

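View pics/side0.png

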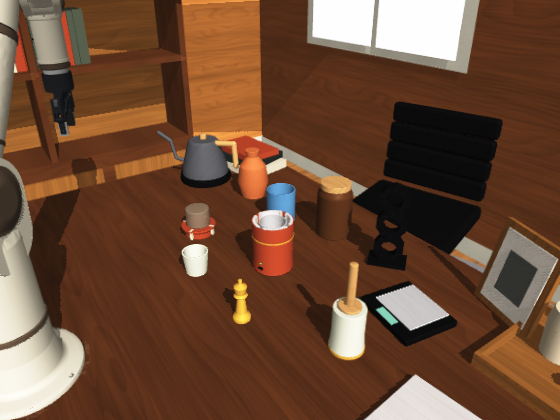

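```bash
python3 - <<'E'
from h import *
def yaw(pts,z,c,name):
    for u,v in pts:
        p=unproj("top",u,v,z=z)[:2]-c;print(name,p.round(1),np.hypot(*p).round(1),np.degrees(np.arctan2(p[1],p[0])).round(1),(np.degrees(np.arctan2(p[1],p[0]))%90).round(1))
S=np.array([(155,83),(292,152),(222,292),(83,218)])/6+[260-.5+.08,195-.5+.08]
yaw(S,112,np.array([562.2,24]),"slot")
L=np.array([(665-390,125),(637-390,258),(530-390,98),(503-390,242)])/6+[160-.5+.08,228-.5+.08]
yaw(L,27,np.array([482.6,265.8]),"rib")
E
python3 -m jog '[0.028,-0.037,0.01,0,0,0,0, 0.028,-0.037,0.01,0,0,0,0, 0.028,-0.037,0.01,0,0,0,0, 0.028,-0.037,0.01,0,0,0,0, 0.028,-0.037,0.01,0,0,0,0, 0.028,-0.037,0.01,0,0,0,0, 0.028,-0.037,0.01,0,0,0,0, 0.028,-0.037,0.01,0,0,0,0]'
```

```text
slot [39.5 14.3] 42.0 19.9 19.9
slot [ 13.9 -39.8] 42.2 -70.7 19.3
slot [-41.3 -13.5] 43.4 -161.8 18.2
slot [-14.1  40.9] 43.3 109.0 19.0
rib [ 23.8 -32.1] 39.9 -53.4 36.6
rib [-31.7 -23.1] 39.2 -143.9 36.1
rib [33.4 25.1] 41.8 37.0 37.0
rib [-26.7  33. ] 42.5 129.0 39.0
time_s: 1.77
position: [455.2, 335.1, 291.4]
ee_rot: [0.636, 3.076, 0.001]
contact_force: [0.9, 0.6, -0.4]
width: 85.1
```

```bash
python3 -m jog '[0.004,-0.034,0,0,0,0,0, 0.004,-0.034,0,0,0,0,0, 0.004,-0.034,0,0,0,0,0, 0.004,-0.034,0,0,0,0,0, 0.004,-0.034,0,0,0,0,0, 0.004,-0.034,0,0,0,0,0, 0.004,-0.034,0,0,0,0,0, 0.004,-0.034,0,0,0,0,0]'
python3 -m jog '[0.004,-0.034,0,0,0,0,0, 0.004,-0.034,0,0,0,0,0, 0.004,-0.034,0,0,0,0,0, 0.004,-0.034,0,0,0,0,0, 0.004,-0.034,0,0,0,0,0, 0.004,-0.034,0,0,0,0,0, 0.004,-0.034,0,0,0,0,0, 0.004,-0.034,0,0,0,0,0]'
python3 -m jog '[0.004,-0.034,0,0,0,0,0, 0.004,-0.034,0,0,0,0,0, 0,0,0,0,0,0,0, 0,0,0,0,0,0,0]'
python3 -c "
from plant import ctrl;s=ctrl.state();print(s['position'],s['joint_positions'].round(2))"
```

```text
time_s: 2.43
position: [486.3, 63.3, 291.0]
ee_rot: [0.636, 3.076, 0.0]
contact_force: [0.5, -0.1, -0.1]
width: 85.2
time_s: 3.1
position: [518.4, -208.7, 290.9]
ee_rot: [0.636, 3.076, -0.0]
contact_force: [0.3, -0.3, -0.7]
width: 85.3
time_s: 3.43
position: [525.6, -277.9, 290.2]
ee_rot: [-0.643, -3.074, 0.001]
contact_force: [0.3, 0.7, 0.1]
width: 85.3
[ 525.5697755  -277.88350197  290.23673331] [ 0.37  0.31  0.08  1.63 -0.03  1.21  1.62]
```

```bash
python3 -m jog '[0.001,0.002,-0.028,0,0,0,0, 0,0,-0.028,0,0,0,0, 0,0,-0.028,0,0,0,0, 0,0,-0.028,0,0,0,0, 0,0,-0.026,0,0,0,0, 0,0,0,0,0,0,0, 0,0,0,0,0,0,0]'
python3 - <<'E'
from h import *
for n in("side","top"):
    im,D=optics.get_image(n);np.savez(f"{n}1.npz",im=im,D=D)
    u,v=proj(n,[[527,-276,130]])[0].astype(int);u=min(max(u,60),500);cv2.imwrite(f"pics/{n}1.png",cv2.resize(im[v-60:v+60,u-60:u+60],(400,400),interpolation=cv2.INTER_CUBIC))
cv2.imwrite("pics/c1.png",np.hstack([cv2.imread("pics/side1.png"),cv2.imread("pics/top1.png")]))
E
```

```text
time_s: 4.02
position: [526.7, -271.2, 151.8]
ee_rot: [-0.633, -3.074, -0.002]
contact_force: [-0.3, 0.0, 1.1]
width: 85.3
```

View pics/c1.png

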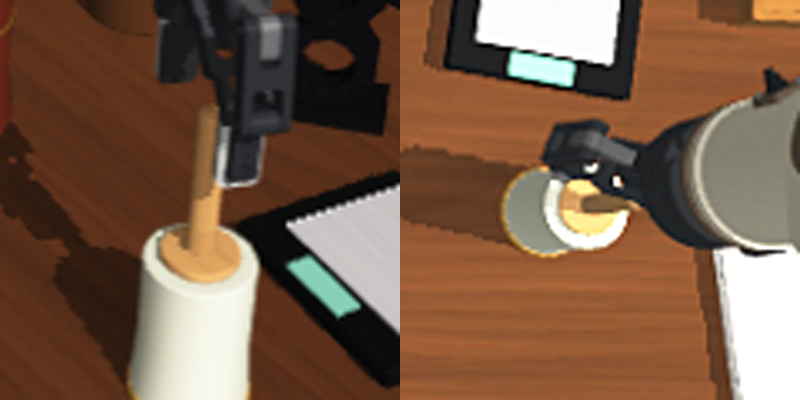

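Run:
```python
from h import *
tcp=np.array([526.7,-271.2,151.8]);j=np.array([.397,.918,0])
p=[]
for n in("side","top"):
    im=np.load(f"{n}1.npz")["im"].copy();S=5
    u0,v0=proj(n,[[527,-276,150]])[0].astype(int);u0=min(max(u0,40),520)
    o=np.array([u0-40,v0-50]);c=cv2.resize(im[o[1]:o[1]+90,o[0]:o[0]+80],None,fx=S,fy=S,interpolation=cv2.INTER_CUBIC)
    for P,col in((tcp,(0,255,0)),(tcp-[0,0,9]+42*j,(255,0,255)),(tcp-[0,0,9]-42*j,(255,255,0)),([527,-276,190],(0,0,255)),([527,-276,101],(0,0,255))):
        q=((proj(n,[P])[0]-o+.5)*S).astype(int);cv2.circle(c,tuple(map(int,q)),4,col,-1)
    p.append(c)
cv2.imwrite("pics/c2.png",np.hstack(p))
for n in("side","top"):
    D=np.load(f"{n}1.npz")["D"];P=cloud(n,D);m=(D>0)&(abs(P[...,0]-527)<100)&(abs(P[...,1]+276)<100)
    for lo in range(100,240,10):
        Q=P[m&(P[...,2]>lo)&(P[...,2]<lo+10)]
        if len(Q): print(n,lo,len(Q),Q.min(0).round()[:2],Q.max(0).round()[:2])
```

```text
side 100 169 [ 506. -299.] [ 546. -257.]
side 110 35 [ 519. -285.] [ 531. -275.]
side 120 36 [ 519. -285.] [ 529. -274.]
side 130 38 [ 519. -285.] [ 531. -274.]
side 140 38 [ 519. -285.] [ 528. -274.]
side 150 29 [ 518. -285.] [ 527. -271.]
side 160 31 [ 519. -284.] [ 525. -275.]
side 170 70 [ 500. -319.] [ 554. -227.]
side 180 154 [ 499. -325.] [ 556. -222.]
side 190 136 [ 498. -326.] [ 555. -221.]
side 200 115 [ 499. -325.] [ 553. -225.]
side 210 67 [ 495. -325.] [ 550. -219.]
side 220 161 [ 489. -344.] [ 547. -203.]
side 230 204 [ 488. -344.] [ 553. -199.]
top 100 81 [ 506. -293.] [ 544. -255.]
top 110 11 [ 519. -276.] [ 533. -267.]
top 120 11 [ 521. -275.] [ 535. -268.]
top 130 10 [ 520. -273.] [ 532. -268.]
top 140 11 [ 520. -274.] [ 531. -268.]
top 150 11 [ 519. -276.] [ 531. -268.]
top 160 7 [ 521. -273.] [ 528. -269.]
top 170 9 [ 520. -273.] [ 543. -222.]
top 180 20 [ 520. -279.] [ 547. -217.]
top 190 12 [ 524. -273.] [ 546. -217.]
top 200 4 [ 537. -226.] [ 544. -221.]
top 210 3 [ 536. -226.] [ 540. -217.]
top 220 34 [ 488. -334.] [ 564. -199.]
top 230 79 [ 488. -336.] [ 569. -198.]
```

View pics/c2.png

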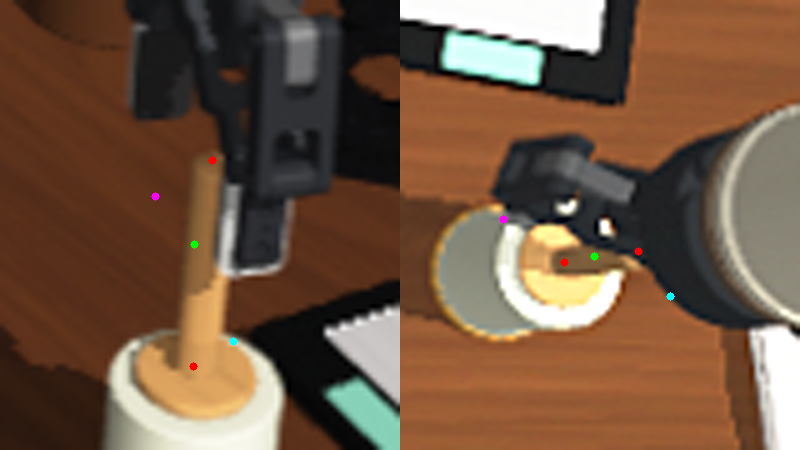

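Run:
```python
from h import *
s=ctrl.state();print(s['time_s'],s['position'],s['joint_positions'].round(3),s['contact_force'])
im,D=optics.get_image("side");P=cloud("side",D);m=(D>0)&(abs(P[...,0]-527)<100)&(abs(P[...,1]+276)<100)
for lo in range(130,200,5):
        Q=P[m&(P[...,2]>lo)&(P[...,2]<lo+5)]
        if len(Q): print(lo,len(Q),Q.min(0).round()[:2],Q.max(0).round()[:2])
z0=np.load("side0.npz");D=z0["D"];P=cloud("side",D)
m=(D>0)&(abs(P[...,0]-258)<80)&(abs(P[...,1]-596)<80)&(P[...,2]>150)
Q=P[m];print("start tips z",np.sort(Q[:,2])[:5],np.percentile(Q[:,2],[1,5]), len(Q))
```

```text
4.1167 [ 528.76107497 -272.8886724   154.47920563] [ 0.376  0.439  0.071  1.77  -0.038  0.931  1.627] [ 0.183293   -0.5637636   0.66942915]
130 19 [ 519. -285.] [ 532. -275.]
135 16 [ 519. -285.] [ 532. -274.]
140 20 [ 519. -286.] [ 530. -275.]
145 20 [ 520. -286.] [ 530. -273.]
150 25 [ 519. -286.] [ 529. -272.]
155 15 [ 520. -286.] [ 526. -276.]
160 17 [ 518. -285.] [ 527. -276.]
165 15 [ 520. -285.] [ 527. -274.]
170 20 [ 519. -286.] [ 527. -274.]
175 34 [ 502. -320.] [ 555. -230.]
180 61 [ 501. -323.] [ 556. -228.]
185 90 [ 500. -327.] [ 558. -228.]
190 77 [ 500. -326.] [ 558. -225.]
195 62 [ 500. -326.] [ 557. -225.]
start tips z [242.54504334 243.35456114 243.56046533 243.95659388 244.17327818] [250.55721526 274.82604816] 3840
```

```bash
python3 -m jog '[-0.001,-0.003,-0.012,0,0,0,0, 0,0,-0.012,0,0,0,0, 0,0,0,0,0,0,100, 0,0,0,0,0,0,200, 0,0,0,0,0,0,255, 0,0,0,0,0,0,255, 0,0,0,0,0,0,255, 0,0,0,0,0,0,255]'
python3 -m jog '[0,0,0,0,0,0,255, 0,0,0,0,0,0,255, 0,0,0,0,0,0,255, 0,0,0,0,0,0,255]'
cat > look.py <<'E'
import sys
from h import *
tag,x,y,zz,h=sys.argv[1],*map(float,sys.argv[2:6]);h=int(h);o=[]
for n in("side","top"):
    im,D=optics.get_image(n);np.savez(f"{n}_{tag}.npz",im=im,D=D)
    u,v=proj(n,[[x,y,zz]])[0].astype(int);u=min(max(u,h),560-h);v=min(max(v,h),420-h)
    o.append(cv2.resize(im[v-h:v+h,u-h:u+h],(400,400),interpolation=cv2.INTER_CUBIC))
cv2.imwrite(f"pics/{tag}.png",np.hstack(o))
s=ctrl.state();print(s['time_s'],s['position'],s['contact_force'],s['width'])
E
python3 look.py g1 527 -276 150 60
```

```text
time_s: 4.83
position: [526.6, -276.3, 129.0]
ee_rot: [0.636, 3.076, -0.0]
contact_force: [-0.1, -0.2, -1.4]
width: 14.8
time_s: 5.17
position: [526.6, -276.3, 128.9]
ee_rot: [0.636, 3.076, -0.0]
contact_force: [0.3, 0.0, 1.9]
width: 14.3
5.2667 [ 526.62516342 -276.27191684  128.91223221] [-0.36445375  0.15864159  2.16794376] 14.185833254368598
```

View pics/g1.png

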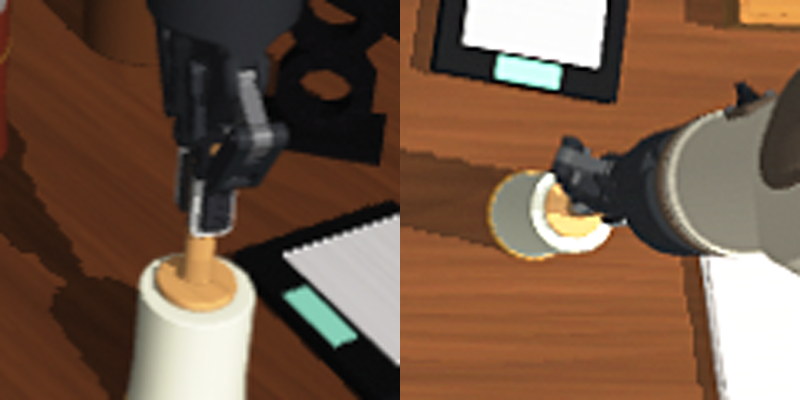

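```bash
python3 -m jog '[0,0,0.02,0,0,0,255, 0,0,0.025,0,0,0,255, 0,0,0.025,0,0,0,255, 0,0,0.025,0,0,0,255, 0,0,0.03,0,0,0,255, 0,0,0.025,0,0,0,255, 0,0,0,0,0,0,255]'
python3 -m jog '[0.004,0.03,0,0,0,0,255, 0.005,0.04,0,0,0,0,255, 0.005,0.04,0,0,0,0,255, 0.005,0.04,0,0,0,0,255, 0.005,0.04,0,0,0,0,255, 0.005,0.04,0,0,0,0,255, 0.004,0.04,0,0,0,0,255, 0.003,0.03,0,0,0,0,255]'
python3 -m jog '[0,0,0,0,0,0,255, 0,0,0,0,0,0,255, 0,0,0,0,0,0,255]'
python3 look.py g2 562 24 140 60
python3 - <<'E'
from h import *
for n in("side","top"):
    D=np.load(f"{n}_g2.npz")["D"];P=cloud(n,D);m=(D>0)&(abs(P[...,0]-562)<45)&(abs(P[...,1]-24)<45)
    for lo in range(130,290,10):
        Q=P[m&(P[...,2]>lo)&(P[...,2]<lo+10)]
        if len(Q): print(n,lo,len(Q),Q.min(0).round()[:2],Q.max(0).round()[:2])
E
```

```text
time_s: 5.85
position: [529.1, -277.5, 284.6]
ee_rot: [0.634, 3.068, -0.003]
contact_force: [0.8, -0.5, 0.9]
width: 14.9
time_s: 6.52
position: [561.7, 28.3, 277.9]
ee_rot: [-0.631, -3.076, -0.002]
contact_force: [1.2, 1.1, -0.7]
width: 14.7
time_s: 6.77
position: [561.9, 23.3, 277.8]
ee_rot: [-0.636, -3.075, 0.002]
contact_force: [0.4, -1.7, -0.5]
width: 14.6
6.8667 [562.09083573  21.94000485 278.14723999] [ 0.17333018 -0.38853424 -0.95196467] 14.170294309128412
side 150 5 [554.  12.] [560.  28.]
side 160 34 [550.   8.] [571.  24.]
side 170 47 [550.   9.] [573.  29.]
side 180 52 [550.   9.] [574.  30.]
side 190 48 [550.   9.] [573.  30.]
side 200 57 [550.   9.] [573.  32.]
side 210 26 [554.  10.] [572.  32.]
side 220 7 [560.  18.] [562.  23.]
side 230 27 [549.   8.] [570.  22.]
side 240 98 [541.   0.] [582.  43.]
side 250 67 [541.   1.] [582.  42.]
side 260 30 [555.  12.] [566.  26.]
side 270 30 [555.  14.] [566.  26.]
side 280 22 [552.   9.] [567.  25.]
```

View pics/g2.png

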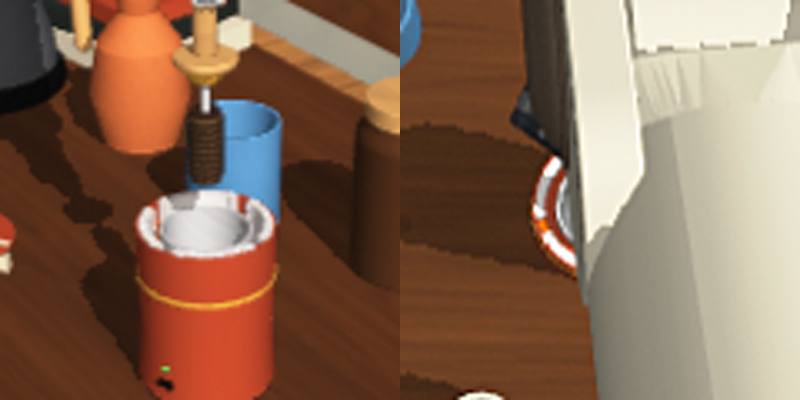

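```bash
python3 -m jog '[0,0.001,-0.02,0,0,0,255, 0,0.001,-0.02,0,0,0,255, 0,0,-0.02,0,0,0,255, 0,0,-0.017,0,0,0,255, 0,0,0,0,0,0,255, 0,0,0,0,0,0,255, 0,0,0,0,0,0,255]'
python3 look.py g3 562 24 140 60
python3 - <<'E'
from h import *
D=np.load("side_g3.npz")["D"];P=cloud("side",D);m=(D>0)&(abs(P[...,0]-562)<45)&(abs(P[...,1]-24)<45)
for lo in range(130,220,5):
    Q=P[m&(P[...,2]>lo)&(P[...,2]<lo+5)]
    if len(Q): print(lo,len(Q),Q.min(0).round()[:2],Q.max(0).round()[:2])
E
```

```text
time_s: 7.45
position: [563.1, 24.9, 202.6]
ee_rot: [0.638, 3.075, 0.0]
contact_force: [0.3, -0.5, -0.7]
width: 14.6
7.55 [563.498862    25.45195475 203.17241646] [ 0.34057297 -0.45806355 -1.00949727] 14.520495844833187
130 39 [552.  12.] [574.  36.]
135 12 [557.  14.] [571.  33.]
140 8 [561.  21.] [568.  24.]
145 4 [561.  22.] [568.  24.]
150 2 [562.  21.] [563.  24.]
155 8 [553.  14.] [566.  22.]
160 13 [551.  11.] [568.  24.]
165 8 [546.   5.] [566.  19.]
170 92 [542.   2.] [585.  48.]
175 49 [543.   7.] [584.  39.]
180 15 [556.  17.] [571.  26.]
185 12 [557.  13.] [571.  25.]
190 21 [556.  13.] [572.  30.]
195 12 [556.  16.] [570.  29.]
200 16 [556.  14.] [571.  29.]
205 16 [556.  15.] [572.  27.]
210 6 [553.  10.] [569.  16.]
215 18 [550.   7.] [569.  37.]
```

```bash
python3 -m jog '[0,0,-0.002,0,0,0,255, 0,0,0,0,0,0,255, 0,0,0.018,0,0,0,255, 0,0,0.017,0,0,0,255, 0,0,0,0,0,0,255, 0,0,0,0,0,0,255, 0,0,0,0,0,0,255]'
python3 -m jog '[0,0,-0.017,0,0,0,255, 0,0,-0.018,0,0,0,255, 0,0,0,0,0,0,255, 0,0,0,0,0,0,255, 0,0,0,0,0,0,255]'
python3 -m jog '[0,0,0.018,0,0,0,255, 0,0,0.017,0,0,0,255, 0,0,0,0,0,0,255, 0,0,0,0,0,0,255, 0,0,0,0,0,0,255]'
python3 -m jog '[0,0,-0.017,0,0,0,255, 0,0,-0.018,0,0,0,255, 0,0,0,0,0,0,255, 0,0,0,0,0,0,255, 0,0,0,0,0,0,255]'
python3 -m jog '[0,0,0.018,0,0,0,255, 0,0,0.017,0,0,0,255, 0,0,0,0,0,0,255, 0,0,0,0,0,0,255, 0,0,0,0,0,0,255]'
python3 -c "
from h import *
im,D=optics.get_image('side');P=cloud('side',D);m=(D>0)&(abs(P[...,0]-562)<45)&(abs(P[...,1]-24)<45)
for lo in range(190,220,4):
    Q=P[m&(P[...,2]>lo)&(P[...,2]<lo+4)]
    if len(Q): print(lo,len(Q),Q.min(0).round()[:2],Q.max(0).round()[:2])
"
```

```text
time_s: 8.13
position: [562.1, 25.9, 234.2]
ee_rot: [-0.636, -3.076, 0.0]
contact_force: [0.2, 0.5, -1.6]
width: 14.1
time_s: 8.55
position: [562.4, 25.9, 199.7]
ee_rot: [-0.636, -3.076, 0.0]
contact_force: [-0.3, 0.0, 0.4]
width: 14.4
time_s: 8.97
position: [562.4, 25.9, 234.7]
ee_rot: [0.636, 3.076, 0.0]
contact_force: [-0.5, 0.6, -1.1]
width: 14.7
time_s: 9.38
position: [562.4, 25.9, 199.8]
ee_rot: [-0.636, -3.076, 0.0]
contact_force: [0.1, -0.7, -0.6]
width: 14.4
time_s: 9.8
position: [562.4, 25.9, 234.7]
ee_rot: [0.636, 3.076, 0.0]
contact_force: [0.7, 0.0, -1.6]
width: 14.6
190 12 [551.  13.] [573.  30.]
194 10 [551.  10.] [565.  22.]
198 4 [546.   9.] [555.  16.]
202 46 [542.   2.] [584.  43.]
206 87 [541.   4.] [583.  44.]
210 11 [555.  15.] [567.  27.]
214 13 [556.  17.] [569.  28.]
218 10 [556.  17.] [568.  26.]
```

```bash
python3 -m jog '[0,0,0.025,0,0,0,255, 0,0,0.025,0,0,0,255, -0.004,-0.032,0,0,0,0,255, -0.005,-0.04,0,0,0,0,255, -0.005,-0.04,0,0,0,0,255, -0.005,-0.04,0,0,0,0,255, -0.005,-0.04,0,0,0,0,255, -0.005,-0.04,0,0,0,0,255]'
python3 -m jog '[-0.004,-0.04,0,0,0,0,255, -0.003,-0.03,0,0,0,0,255, 0,0,0,0,0,0,255, 0,0,0,0,0,0,255, 0,0,0,0,0,0,255]'
python3 look.py g4 527 -276 150 70;  python3 - <<'E'
from h import *
for n in("side","top"):
    D=np.load(f"{n}_g4.npz")["D"];P=cloud(n,D);m=(D>0)&(abs(P[...,0]-527)<45)&(abs(P[...,1]+276)<45)
    for lo,hi in((85,98),(165,200),(200,215),(248,260)):
        Q=P[m&(P[...,2]>lo)&(P[...,2]<hi)]
        if len(Q): print(n,lo,len(Q),Q.min(0).round(),Q.max(0).round(),np.round(cv2.minEnclosingCircle(Q[:,:2].astype(np.float32))[0]))
E
```

```text
time_s: 10.52
position: [532.3, -207.7, 283.8]
ee_rot: [-0.635, -3.075, -0.0]
contact_force: [1.3, -1.3, -0.3]
width: 14.6
time_s: 10.93
position: [526.1, -275.3, 283.6]
ee_rot: [-0.636, -3.075, -0.002]
contact_force: [-0.4, 0.4, -1.3]
width: 14.7
11.0333 [ 526.7937225  -274.12442405  284.07912703] [ 0.72377439  0.50180464 -0.2231907 ] 14.395382858355317
side 85 596 [ 496. -309.   85.] [ 557. -248.   97.] [ 527. -280.]
side 165 239 [ 514. -290.  165.] [ 537. -268.  200.] [ 525. -278.]
side 200 129 [ 514. -289.  200.] [ 539. -265.  215.] [ 526. -277.]
side 248 288 [ 504. -299.  250.] [ 548. -254.  260.] [ 526. -277.]
top 85 324 [ 496. -304.   85.] [ 557. -245.   98.] [ 528. -275.]
top 165 64 [ 515. -271.  166.] [ 539. -260.  200.] [ 527. -270.]
top 200 51 [ 515. -274.  202.] [ 538. -261.  215.] [ 527. -271.]
top 248 228 [ 507. -293.  248.] [ 547. -252.  260.] [ 527. -273.]
```

View pics/g4.png

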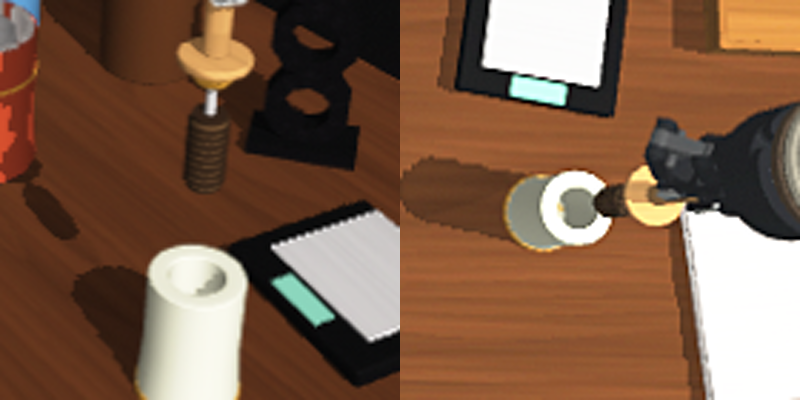

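```bash
python3 -m jog '[0,-0.001,-0.025,0,0,0,255, 0,0,-0.025,0,0,0,255, 0,0,-0.02,0,0,0,255, 0,0,-0.02,0,0,0,255, 0,0,-0.02,0,0,0,255, 0,0,-0.02,0,0,0,255, 0,0,0,0,0,0,255, 0,0,0,0,0,0,255]'
python3 -m jog '[0,0,-0.012,0,0,0,255, 0,0,-0.008,0,0,0,255, 0,0,-0.003,0,0,0,255, 0,0,0,0,0,0,255, 0,0,0,0,0,0,255, 0,0,0,0,0,0,255]'
python3 -c "
from h import *
im,D=optics.get_image('side');P=cloud('side',D);m=(D>0)&(abs(P[...,0]-527)<45)&(abs(P[...,1]+276)<45)
for lo in range(84,124,4):
    Q=P[m&(P[...,2]>lo)&(P[...,2]<lo+4)]
    if len(Q): print(lo,len(Q),Q.min(0).round()[:2],Q.max(0).round()[:2])
s=ctrl.state();print(s['position'],s['contact_force'])
"
```

```text
time_s: 11.7
position: [526.1, -275.2, 153.8]
ee_rot: [-0.632, -3.075, -0.002]
contact_force: [0.8, -0.3, 0.2]
width: 14.8
time_s: 12.2
position: [526.7, -277.4, 132.1]
ee_rot: [0.636, 3.076, -0.0]
contact_force: [-0.3, 0.4, -0.5]
width: 14.6
84 55 [ 496. -309.] [ 545. -263.]
88 65 [ 495. -308.] [ 543. -262.]
92 277 [ 495. -309.] [ 556. -248.]
96 22 [ 499. -299.] [ 553. -265.]
100 183 [ 505. -300.] [ 548. -257.]
104 77 [ 508. -299.] [ 546. -259.]
108 12 [ 519. -286.] [ 530. -275.]
112 13 [ 519. -285.] [ 529. -275.]
116 18 [ 519. -287.] [ 529. -274.]
120 15 [ 519. -284.] [ 529. -274.]
[ 526.73720363 -277.3785668   132.14652761] [-0.53493885  0.41242218 -0.90132553]
```

```bash
python3 -m jog '[0,0.001,-0.0025,0,0,0,255, 0,0,0,0,0,0,255, 0,0,0,0,0,0,255, 0,0,0,0,0,0,150, 0,0,0,0,0,0,80, 0,0,0,0,0,0,0, 0,0,0,0,0,0,0, 0,0,0,0,0,0,0]'
python3 -m jog '[0,0,0,0,0,0,0, 0,0,0.02,0,0,0,0, 0,0,0.03,0,0,0,0, 0,0,0.035,0,0,0,0, 0,0,0.035,0,0,0,0, 0,0,0.03,0,0,0,0]'
python3 look.py g5 527 -276 130 60;  python3 - <<'E'
from h import *
for n in("side","top"):
    D=np.load(f"{n}_g5.npz")["D"];P=cloud(n,D);m=(D>0)&(abs(P[...,0]-527)<45)&(abs(P[...,1]+276)<45)
    for lo,hi in((85,98),(98,110),(110,130),(130,150),(150,170),(170,200)):
        Q=P[m&(P[...,2]>lo)&(P[...,2]<hi)]
        if len(Q): print(n,lo,len(Q),Q.min(0).round(),Q.max(0).round(),np.round(cv2.minEnclosingCircle(Q[:,:2].astype(np.float32))[0]))
E
```

```text
time_s: 12.92
position: [526.5, -276.2, 129.2]
ee_rot: [0.636, 3.076, -0.0]
contact_force: [-0.4, -0.3, 0.0]
width: 74.4
time_s: 13.42
position: [526.6, -276.3, 281.6]
ee_rot: [0.636, 3.075, -0.0]
contact_force: [1.5, 0.0, 0.7]
width: 85.3
13.5167 [ 529.59082132 -277.80723505  285.69262729] [-0.55597752 -0.7957898   0.72965457] 85.62856433473799
side 85 412 [ 495. -309.   85.] [ 557. -248.   98.] [ 526. -279.]
side 98 262 [ 505. -300.   98.] [ 548. -256.  110.] [ 526. -278.]
side 110 71 [ 518. -285.  110.] [ 532. -272.  130.] [ 525. -278.]
side 130 79 [ 519. -286.  130.] [ 531. -270.  150.] [ 526. -278.]
side 150 85 [ 519. -286.  151.] [ 532. -272.  170.] [ 526. -278.]
side 170 119 [ 518. -285.  170.] [ 534. -271.  190.] [ 526. -278.]
top 85 283 [ 496. -308.   85.] [ 556. -244.   98.] [ 527. -276.]
top 98 171 [ 506. -295.   98.] [ 549. -253.  109.] [ 527. -273.]
top 110 20 [ 521. -273.  110.] [ 535. -267.  129.] [ 528. -272.]
top 130 22 [ 520. -274.  131.] [ 534. -266.  148.] [ 527. -272.]
top 150 26 [ 519. -276.  151.] [ 535. -267.  169.] [ 527. -275.]
top 170 60 [ 520. -284.  171.] [ 534. -267.  192.] [ 527. -276.]
```

View pics/g5.png

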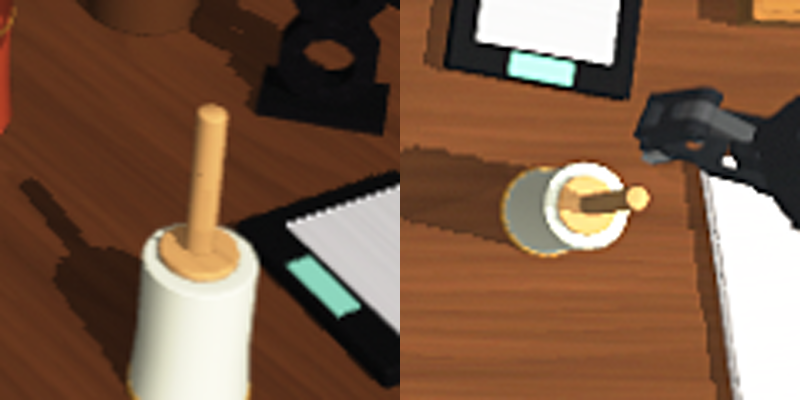

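```bash
python3 -m jog '[-0.0028,0.034,0,0,0,0,0, -0.0028,0.034,0,0,0,0,0, -0.0028,0.034,0,0,0,0,0, -0.0028,0.034,0,0,0,0,0, -0.0028,0.034,0,0,0,0,0, -0.0028,0.034,0,0,0,0,0, -0.0028,0.034,0,0,0,0,0, -0.0028,0.034,0,0,0,0,0]'
python3 -m jog '[-0.0028,0.034,0,0,0,0,0, -0.0028,0.034,0,0,0,0,0, -0.0028,0.034,0,0,0,0,0, -0.0028,0.034,0,0,0,0,0, -0.0028,0.034,0,0,0,0,0, -0.0028,0.034,0,0,0,0,0, -0.0028,0.034,0,0,0,0,0, -0.0028,0.034,0,0,0,0,0]'
python3 -m jog '[0,-0.002,-0.035,0,0,0,0, 0,0,-0.035,0,0,0,0, 0,0,-0.035,0,0,0,0, 0,0,-0.035,0,0,0,0, 0,0,-0.035,0,0,0,0, 0,0,-0.03,0,0,0,0, 0,0,0,0,0,0,0, 0,0,0,0,0,0,0]'
python3 look.py g6 483 266 70 50;  python3 - <<'E'
from h import *
for n in("side","top"):
    D=np.load(f"{n}_g6.npz")["D"];P=cloud(n,D);m=(D>0)&(abs(P[...,0]-483)<80)&(abs(P[...,1]-266)<80)
    for lo in range(15,140,8):
        Q=P[m&(P[...,2]>lo)&(P[...,2]<lo+8)]
        if len(Q): print(n,lo,len(Q),Q.min(0).round()[:2],Q.max(0).round()[:2])
E
```

```text
time_s: 14.18
position: [503.2, -2.6, 278.7]
ee_rot: [-0.636, -3.076, 0.0]
contact_force: [1.1, 0.1, -0.1]
width: 85.3
time_s: 14.85
position: [480.9, 269.3, 278.6]
ee_rot: [-0.636, -3.076, 0.0]
contact_force: [0.0, 0.7, 0.1]
width: 85.3
time_s: 15.52
position: [479.9, 265.0, 72.6]
ee_rot: [-0.635, -3.073, 0.005]
contact_force: [0.1, 0.6, 0.7]
width: 85.5
15.6167 [482.68237534 266.65886173  75.71083406] [ 0.40301194 -0.19854068  0.61155016] 85.40704008013897
side 15 29 [444. 219.] [511. 247.]
side 23 233 [436. 217.] [527. 303.]
side 31 63 [449. 216.] [505. 271.]
side 39 62 [451. 231.] [506. 273.]
side 47 65 [451. 227.] [509. 270.]
side 55 62 [450. 228.] [509. 270.]
side 63 72 [450. 229.] [510. 274.]
side 71 172 [451. 230.] [515. 291.]
side 95 14 [454. 215.] [471. 227.]
side 103 38 [452. 211.] [506. 310.]
side 111 33 [452. 210.] [504. 309.]
side 119 27 [452. 212.] [470. 226.]
side 127 21 [452. 211.] [472. 224.]
side 135 3 [459. 209.] [463. 213.]
top 15 15 [441. 224.] [527. 282.]
top 23 235 [437. 221.] [527. 283.]
top 31 8 [477. 234.] [502. 240.]
top 39 6 [490. 235.] [509. 247.]
top 47 10 [477. 234.] [513. 256.]
top 55 6 [487. 234.] [508. 247.]
top 63 19 [452. 234.] [514. 265.]
top 71 84 [452. 236.] [514. 267.]
top 135 1 [474. 216.] [474. 216.]
```

```bash
python3 -m jog '[0.001,0,-0.02,0,0,0,0, 0,0,-0.02,0,0,0,0, 0,0,-0.01,0,0,0,0, 0,0,0,0,0,0,0, 0,0,0,0,0,0,60, 0,0,0,0,0,0,120, 0,0,0,0,0,0,255, 0,0,0,0,0,0,255]'
python3 -m jog '[0,0,0,0,0,0,255, 0,0,0,0,0,0,255, 0,0,0,0,0,0,255, 0,0,0,0,0,0,255]'
python3 -m jog '[0,0,0.02,0,0,0,255, 0,0,0.03,0,0,0,255, 0,0,0.03,0,0,0,255, 0,0,0.03,0,0,0,255, 0,0,0.03,0,0,0,255, 0,0,0.02,0,0,0,255, 0,0,0,0,0,0,255, 0,0,0,0,0,0,255]'
python3 look.py g7 483 266 185 50
python3 - <<'E'
from h import *
for n in("side","top"):
    D=np.load(f"{n}_g7.npz")["D"];P=cloud(n,D);m=(D>0)&(abs(P[...,0]-483)<80)&(abs(P[...,1]-266)<80)
    for lo in range(150,250,6):
        Q=P[m&(P[...,2]>lo)&(P[...,2]<lo+6)]
        if len(Q): print(n,lo,len(Q),Q.min(0).round()[:2],Q.max(0).round()[:2])
E
```

```text
time_s: 16.28
position: [483.9, 266.5, 26.1]
ee_rot: [0.636, 3.074, 0.003]
contact_force: [0.4, -1.2, 6.7]
width: 62.5
time_s: 16.62
position: [483.9, 266.6, 26.1]
ee_rot: [0.636, 3.074, 0.003]
contact_force: [-0.4, -1.3, 5.4]
width: 62.5
time_s: 17.28
position: [483.6, 266.4, 186.2]
ee_rot: [0.636, 3.073, 0.004]
contact_force: [-0.7, -0.0, -1.5]
width: 62.9
17.3833 [481.92677113 265.38645967 183.52701818] [-0.11751337  0.27862807 -0.81954007] 62.81968885120065
side 156 22 [448. 227.] [508. 279.]
side 162 64 [446. 228.] [510. 279.]
side 168 68 [444. 227.] [511. 272.]
side 174 55 [445. 226.] [513. 270.]
side 180 62 [438. 220.] [522. 288.]
side 186 189 [438. 219.] [528. 306.]
side 192 60 [451. 233.] [510. 279.]
side 198 43 [451. 231.] [511. 272.]
side 204 53 [451. 228.] [512. 271.]
side 210 60 [450. 223.] [506. 272.]
side 216 57 [451. 225.] [507. 276.]
side 222 57 [452. 222.] [509. 272.]
side 228 72 [451. 221.] [511. 299.]
side 234 118 [453. 222.] [513. 297.]
side 240 6 [463. 220.] [473. 227.]
side 246 12 [450. 207.] [481. 225.]
top 156 1 [510. 234.] [510. 234.]
top 174 2 [452. 251.] [526. 253.]
top 180 322 [436. 222.] [528. 277.]
top 186 34 [439. 224.] [525. 275.]
top 192 6 [454. 237.] [508. 252.]
top 198 10 [452. 236.] [506. 257.]
top 204 9 [456. 237.] [510. 249.]
top 210 7 [452. 236.] [511. 257.]
top 216 9 [479. 229.] [509. 248.]
top 222 7 [452. 237.] [510. 258.]
top 228 58 [452. 236.] [512. 264.]
top 234 6 [494. 238.] [496. 248.]
top 240 3 [477. 222.] [480. 227.]
top 246 18 [457. 208.] [480. 232.]
```

View pics/g7.png

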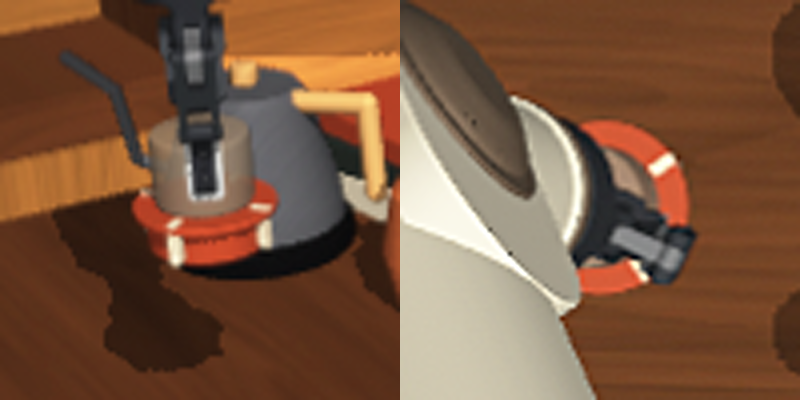

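```bash
cat > rib.py <<'E'
import sys
from h import *
tag,x,y,z=sys.argv[1],*map(float,sys.argv[2:5])   # z: flange top
for n in("side","top"):
    f=np.load(f"{n}_{tag}.npz");im=f["im"].astype(int);P=cloud(n,f["D"])
    b,g,r=im[...,0],im[...,1],im[...,2]
    near=(np.hypot(P[...,0]-x,P[...,1]-y)<55)&(f["D"]>0)&(abs(P[...,2]-z)<9)
    red=near&(r>110)&(g<110)&(b<100)
    cream=near&(r>150)&(g>140)&(b>100)&(np.hypot(P[...,0]-x,P[...,1]-y)>34)
    k,lab,st,ce=cv2.connectedComponentsWithStats(cream.astype(np.uint8))
    allm=red|cream
    # flange outer circle: refine by z-plane unprojection of top-surface pixels
    v,u=np.nonzero(allm&(P[...,2]>z-4));Q=unproj(n,u,v,z=z)[:,:2]
    c,R=cv2.minEnclosingCircle(Q.astype(np.float32));c=np.array(c)
    print(n,"flange c",c.round(1),"R",round(R,1),len(Q))
    for i in range(1,k):
        if st[i,4]<3: continue
        p=unproj(n,*ce[i],z=z)[:2]
        for cc in(c,np.array([x,y])):
            d=p-cc;a=np.degrees(np.arctan2(d[1],d[0]));print("  ",st[i,4],ce[i].round(1),"r",np.hypot(*d).round(1),"yaw",a.round(1),"mod90",(a%90).round(1))
E
python3 rib.py g7 482.5 266 186; python3 -c "
from plant import ctrl;print(ctrl.state()['joint_positions'].round(2))"
```

```text
side flange c [482.5 262.7] R 48.3 230
   8 [207.  169.4] r 35.9 yaw -41.3 mod90 48.7
   8 [207.  169.4] r 38.2 yaw -45.0 mod90 45.0
   5 [185.2 173.6] r 33.8 yaw -150.8 mod90 29.2
   5 [185.2 173.6] r 35.6 yaw -146.1 mod90 33.9
   3 [208.3 173.3] r 51.5 yaw -69.1 mod90 20.9
   3 [208.3 173.3] r 54.6 yaw -70.3 mod90 19.7
   4 [185.  177.2] r 53.7 yaw -136.8 mod90 43.2
   4 [185.  177.2] r 56.0 yaw -134.4 mod90 45.6
top flange c [482.  264.4] R 45.9 313
   19 [193.6 245.4] r 38.4 yaw -51.1 mod90 38.9
   19 [193.6 245.4] r 39.3 yaw -53.2 mod90 36.8
   12 [187.4 272.3] r 38.5 yaw -148.9 mod90 31.1
   12 [187.4 272.3] r 39.8 yaw -147.3 mod90 32.7
[-0.33  0.35 -0.27  1.84  0.11  0.97  0.52]
```

```bash
python3 -m jog '[0.01,-0.0302,0,0,0,-0.0395,255, 0.01,-0.0302,0,0,0,-0.0395,255, 0.01,-0.0302,0,0,0,-0.0395,255, 0.01,-0.0302,0,0,0,-0.0395,255, 0.01,-0.0302,0,0,0,-0.0395,255, 0.01,-0.0303,0,0,0,-0.0395,255, 0.01,-0.0303,0,0,0,-0.0395,255, 0.0096,-0.0303,0,0,0,-0.0395,255]'
python3 -m jog '[0,0,0,0,0,0,255, 0,0,0,0,0,0,255, 0,0,0,0,0,0,255]'
python3 look.py g8 562 24 160 50; python3 rib.py g8 562 24.3 186
python3 -c "
from plant import ctrl;print(ctrl.state()['joint_positions'].round(2))"
```

```text
time_s: 18.05
position: [561.1, 22.3, 182.2]
ee_rot: [-1.114, -2.934, 0.002]
contact_force: [0.3, -0.3, -0.7]
width: 62.9
time_s: 18.3
position: [561.0, 24.4, 182.6]
ee_rot: [-1.111, -2.935, 0.001]
contact_force: [-1.2, 0.1, -0.9]
width: 62.5
18.4 [561.22410746  25.72868528 183.17351778] [ 0.07453486  0.59759318 -1.42616468] 62.84548829209789
side flange c [555.7  17.9] R 46.0 258
   10 [286.2 201.1] r 39.0 yaw -66.1 mod90 23.9
   10 [286.2 201.1] r 43.1 yaw -77.3 mod90 12.7
   8 [260.  202.5] r 35.6 yaw -165.4 mod90 14.6
   8 [260.  202.5] r 43.6 yaw -159.4 mod90 20.6
top flange c [548.1  63.6] R 22.8 65
   17 [274.3 228.2] r 0.7 yaw 145.5 mod90 55.5
   17 [274.3 228.2] r 42.3 yaw 110.0 mod90 20.0
[-0.01  0.36 -0.1   1.82  0.04  0.97  0.72]
```

View pics/g8.png

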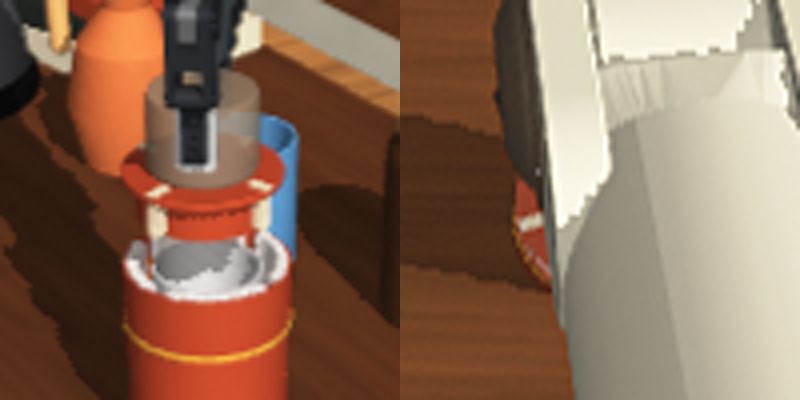

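Run:
```python
from h import *
f=np.load("side_g8.npz");P=cloud("side",f["D"]);Q0=P[(f["D"]>0)&(np.hypot(P[...,0]-562,P[...,1]-24)<62)]
t=(Q0[:,:2]-[562,24.3])@[.832,-.554];al=(Q0[:,:2]-[562,24.3])@[.554,.832];z=Q0[:,2]
for lo in list(range(40,120,8))+list(range(150,250,4)):
    m=(z>=lo)&(z<lo+4)
    if m.sum()>3: print(lo,m.sum(),"t %.1f %.1f mid %.2f"%(t[m].min(),t[m].max(),(t[m].min()+t[m].max())/2),"al %.1f %.1f"%(al[m].min(),al[m].max()))
# same for the lid at its first place & brush? rib angle: expected mark positions for yaw 19 at z0
for zz in(181,183,185,187):
    for c in((562,24.3),(561,25)):
        for yw in(19-90,19-180):
            a=np.radians(yw);print(zz,c,yw,proj("side",[[c[0]+41*np.cos(a),c[1]+41*np.sin(a),zz]])[0].round(1))
```

```text
40 59 t -42.6 46.4 mid 1.90 al -49.2 -11.9
48 51 t -42.4 46.4 mid 1.98 al -47.5 -10.9
56 56 t -44.8 46.1 mid 0.65 al -49.7 -7.6
64 63 t -44.5 46.0 mid 0.77 al -49.9 -12.0
72 51 t -44.2 45.7 mid 0.73 al -49.2 -12.1
80 62 t -43.9 48.4 mid 2.24 al -49.4 -8.5
88 87 t -46.3 48.2 mid 0.97 al -50.8 31.7
96 101 t -46.0 48.0 mid 0.99 al -51.1 31.9
104 101 t -45.8 47.8 mid 1.04 al -51.2 32.3
112 129 t -45.5 47.6 mid 1.08 al -50.1 41.6
154 19 t -35.3 33.3 mid -0.98 al -36.0 -15.3
158 50 t -37.6 35.5 mid -1.05 al -42.6 -9.5
162 50 t -37.5 35.6 mid -0.99 al -40.5 -8.0
166 58 t -37.4 35.6 mid -0.93 al -39.0 -8.5
170 50 t -32.6 35.4 mid 1.38 al -38.2 -19.8
174 14 t -30.1 35.4 mid 2.65 al -36.7 -23.0
178 60 t -46.1 42.8 mid -1.64 al -45.9 20.3
182 265 t -46.3 43.2 mid -1.53 al -46.7 26.1
186 38 t -30.4 32.9 mid 1.26 al -31.9 -9.5
190 50 t -32.6 29.2 mid -1.69 al -32.8 -5.0
194 40 t -32.5 29.1 mid -1.70 al -32.5 -3.0
198 43 t -32.4 29.2 mid -1.63 al -40.9 -3.1
202 37 t -32.4 29.1 mid -1.64 al -39.0 -2.6
206 44 t -32.3 29.2 mid -1.55 al -44.4 -3.2
210 52 t -32.1 29.0 mid -1.56 al -46.2 -5.9
214 47 t -
[... 217 characters left out ...]
 t -14.0 4.9 mid -4.53 al -46.7 -35.3
238 6 t -11.8 7.0 mid -2.37 al -46.9 -40.8
242 7 t -3.4 18.9 mid 7.78 al -59.8 35.4
246 19 t -17.7 19.3 mid 0.79 al -61.7 52.4
181 (562, 24.3) -71 [286.8 202.1]
181 (562, 24.3) -161 [260.3 204. ]
181 (561, 25) -71 [286.2 202.1]
181 (561, 25) -161 [259.8 204. ]
183 (562, 24.3) -71 [286.8 201.3]
183 (562, 24.3) -161 [260.3 203.1]
183 (561, 25) -71 [286.2 201.3]
183 (561, 25) -161 [259.8 203.1]
185 (562, 24.3) -71 [286.8 200.5]
185 (562, 24.3) -161 [260.3 202.3]
185 (561, 25) -71 [286.2 200.5]
185 (561, 25) -161 [259.7 202.3]
187 (562, 24.3) -71 [286.8 199.7]
187 (562, 24.3) -161 [260.3 201.5]
187 (561, 25) -71 [286.2 199.7]
187 (561, 25) -161 [259.7 201.5]
```

```bash
python3 -m jog '[0.002,-0.0014,-0.008,0,0,0,255, 0,0,-0.008,0,0,0,255, 0,0,-0.008,0,0,0,255, 0,0,-0.003,0,0,0,255, 0,0,0,0,0,0,255, 0,0,0,0,0,0,255]'
python3 -m jog '[0,0,-0.002,0,0,0,255, 0,0,-0.002,0,0,0,255, 0,0,-0.002,0,0,0,255, 0,0,0,0,0,0,255]'
python3 -c "
from h import *
im,D=optics.get_image('side');np.savez('side_g9.npz',im=im,D=D)
P=cloud('side',D);Q0=P[(D>0)&(np.hypot(P[...,0]-562,P[...,1]-24)<62)]
t=(Q0[:,:2]-[562,24.3])@[.832,-.554];al=(Q0[:,:2]-[562,24.3])@[.554,.832];z=Q0[:,2]
for lo in list(range(60,120,10))+list(range(124,205,5)):
    m=(z>=lo)&(z<lo+5)
    if m.sum()>3: print(lo,m.sum(),'t %.1f %.1f mid %.2f'%(t[m].min(),t[m].max(),(t[m].min()+t[m].max())/2),'al %.1f'%(al[m].min()))
"
```

```text
time_s: 18.9
position: [563.8, 22.7, 156.6]
ee_rot: [-1.112, -2.937, 0.0]
contact_force: [0.7, -0.7, -0.7]
width: 62.6
time_s: 19.23
position: [564.0, 22.5, 150.8]
ee_rot: [-1.112, -2.938, 0.0]
contact_force: [-0.3, 0.1, -2.5]
width: 62.5
60 68 t -44.6 46.0 mid 0.71 al -48.9
70 73 t -44.2 45.9 mid 0.85 al -50.5
80 70 t -43.9 48.2 mid 2.14 al -50.5
90 82 t -46.2 48.2 mid 1.00 al -53.6
100 77 t -45.9 47.9 mid 1.00 al -51.8
110 87 t -45.5 47.8 mid 1.12 al -50.8
124 170 t -45.8 48.3 mid 1.24 al -50.1
129 65 t -33.7 38.1 mid 2.16 al -39.7
134 62 t -33.6 37.9 mid 2.15 al -40.3
139 48 t -26.4 38.0 mid 5.76 al -39.9
144 27 t -38.6 37.7 mid -0.46 al -46.6
149 293 t -42.7 47.7 mid 2.48 al -47.9
154 53 t -32.9 40.3 mid 3.67 al -33.1
159 55 t -28.8 34.1 mid 2.64 al -33.2
164 45 t -28.6 34.0 mid 2.65 al -38.2
169 50 t -28.5 33.9 mid 2.69 al -40.8
174 58 t -28.5 33.9 mid 2.69 al -44.5
179 60 t -28.3 33.7 mid 2.71 al -46.4
184 62 t -28.2 33.7 mid 2.75 al -47.9
189 55 t -28.1 33.7 mid 2.78 al -45.9
194 93 t -28.2 33.9 mid 2.86 al -47.1
199 114 t -28.1 31.7 mid 1.82 al -46.0
204 12 t -8.0 21.3 mid 6.69 al -46.6
```

```bash
python3 -m jog '[-0.0012,0.0008,0,0,0,0,255, 0,0,0,0,0,0,255, 0,0,-0.002,0,0,0,255, 0,0,-0.002,0,0,0,255, 0,0,0,0,0,0,255, 0,0,0,0,0,0,255]'
python3 -c "
from h import *
im,D=optics.get_image('side');np.savez('side_g9.npz',im=im,D=D)
P=cloud('side',D);Q0=P[(D>0)&(np.hypot(P[...,0]-562,P[...,1]-24)<62)]
t=(Q0[:,:2]-[562,24.3])@[.832,-.554];al=(Q0[:,:2]-[562,24.3])@[.554,.832];z=Q0[:,2]
for lo in list(range(60,120,10))+list(range(124,205,5)):
    m=(z>=lo)&(z<lo+5)
    if m.sum()>3: print(lo,m.sum(),'t %.1f %.1f mid %.2f'%(t[m].min(),t[m].max(),(t[m].min()+t[m].max())/2),'al %.1f'%(al[m].min()))
"
```

```text
time_s: 19.78
position: [562.8, 23.3, 146.9]
ee_rot: [-1.112, -2.938, 0.0]
contact_force: [1.0, 0.2, -1.1]
width: 62.7
60 70 t -44.6 46.1 mid 0.74 al -51.0
70 68 t -44.2 45.9 mid 0.84 al -52.0
80 69 t -44.0 48.4 mid 2.18 al -51.2
90 81 t -46.3 48.0 mid 0.89 al -52.0
100 78 t -45.8 47.9 mid 1.08 al -52.3
110 77 t -45.6 47.6 mid 1.03 al -50.0
124 190 t -45.8 48.0 mid 1.10 al -51.3
129 67 t -36.1 35.7 mid -0.16 al -39.4
134 45 t -31.1 35.8 mid 2.33 al -40.2
139 20 t -37.7 35.6 mid -1.01 al -42.2
144 262 t -42.9 45.7 mid 1.38 al -46.6
149 84 t -40.8 40.1 mid -0.35 al -47.1
154 53 t -28.7 31.7 mid 1.47 al -33.0
159 47 t -28.6 31.6 mid 1.48 al -32.4
164 47 t -28.6 31.6 mid 1.48 al -37.8
169 49 t -28.5 31.5 mid 1.54 al -43.8
174 59 t -30.8 31.5 mid 0.35 al -46.0
179 54 t -30.6 31.4 mid 0.40 al -45.0
184 60 t -30.6 31.4 mid 0.40 al -47.9
189 75 t -30.5 31.5 mid 0.49 al -45.9
194 139 t -28.4 31.7 mid 1.66 al -45.8
199 8 t -10.2 2.6 mid -3.79 al -47.0
204 7 t 9.0 21.3 mid 15.15 al -41.4
```

```bash
python3 -m jog '[0,0,-0.002,0,0,0,255, 0,0,-0.002,0,0,0,255, 0,0,0,0,0,0,255]'
python3 -m jog '[0,0,-0.002,0,0,0,255, 0,0,-0.002,0,0,0,255, 0,0,0,0,0,0,255]'
```

```text
time_s: 20.08
position: [562.7, 23.3, 142.6]
ee_rot: [-1.112, -2.937, 0.0]
contact_force: [-0.1, -0.0, -1.7]
width: 62.7
time_s: 20.33
position: [562.7, 23.3, 138.6]
ee_rot: [-1.112, -2.937, 0.0]
contact_force: [-0.7, -1.2, -1.3]
width: 62.7
```

```bash
python3 -m jog '[0,0,-0.002,0,0,0,255, 0,0,-0.002,0,0,0,255, 0,0,0,0,0,0,255]'
python3 -m jog '[0,0,-0.002,0,0,0,255, 0,0,0,0,0,0,255, 0,0,0,0,0,0,255]'
python3 -m jog '[0,0,-0.002,0,0,0,255, 0,0,0,0,0,0,255, 0,0,0,0,0,0,255]'
python3 -m jog '[0,0,-0.002,0,0,0,255, 0,0,0,0,0,0,255, 0,0,0,0,0,0,255]'
```

```text
time_s: 20.58
position: [563.1, 23.2, 135.1]
ee_rot: [1.112, 2.938, 0.0]
contact_force: [-1.1, -1.5, 1.7]
width: 62.9
time_s: 20.83
position: [563.2, 23.2, 133.4]
ee_rot: [1.112, 2.938, 0.0]
contact_force: [-1.2, -2.1, 3.0]
width: 63.2
time_s: 21.08
position: [563.2, 23.2, 131.5]
ee_rot: [1.112, 2.938, 0.0]
contact_force: [-1.4, -1.2, 4.4]
width: 62.9
time_s: 21.33
position: [563.2, 23.2, 129.7]
ee_rot: [1.112, 2.937, 0.0]
contact_force: [-1.8, -1.7, 6.0]
width: 62.5
```

```bash
python3 -m jog '[0,0,-0.002,0,0,0,255, 0,0,0,0,0,0,255, 0,0,0,0,0,0,255]'
python3 -m jog '[0,0,-0.0015,0,0,0,255, 0,0,0,0,0,0,255, 0,0,0,0,0,0,255]'
python3 -m jog '[0,0,-0.001,0,0,0,255, 0,0,0,0,0,0,255, 0,0,0,0,0,0,255]'
```

```text
time_s: 21.58
position: [563.3, 23.2, 129.1]
ee_rot: [1.112, 2.937, 0.0]
contact_force: [-6.6, -1.2, 18.0]
width: 62.7
time_s: 21.83
position: [563.3, 23.2, 129.1]
ee_rot: [1.112, 2.937, 0.0]
contact_force: [-11.1, -2.7, 26.9]
width: 62.5
time_s: 22.08
position: [563.3, 23.2, 129.1]
ee_rot: [1.112, 2.937, 0.0]
contact_force: [-14.0, -2.9, 34.4]
width: 63.2
```

```bash
python3 -m jog '[0,0,0.0012,0,0,0,255, 0,0,0,0,0,0,255, 0,0,0,0,0,0,255]'
python3 look.py g9 562 24 130 42; python3 -c "
from h import *
f=np.load('side_g9.npz');D=f['D']
P=cloud('side',D);Q0=P[(D>0)&(np.hypot(P[...,0]-562,P[...,1]-24)<62)]
t=(Q0[:,:2]-[562,24.3])@[.832,-.554];al=(Q0[:,:2]-[562,24.3])@[.554,.832];z=Q0[:,2]
for lo in list(range(90,190,4)):
    m=(z>=lo)&(z<lo+4)
    if m.sum()>3: print(lo,m.sum(),'t %.1f %.1f mid %.2f'%(t[m].min(),t[m].max(),(t[m].min()+t[m].max())/2),'al %.1f'%(al[m].min()))
"
```

```text
time_s: 22.33
position: [563.3, 23.2, 129.1]
ee_rot: [1.112, 2.937, 0.0]
contact_force: [-10.4, -2.1, 26.4]
width: 63.0
22.4333 [563.27320669  23.18889341 129.09246111] [-11.07006213  -1.81078762  26.08748732] 62.721760189917234
90 68 t -46.3 48.0 mid 0.86 al -53.3
94 63 t -46.0 48.1 mid 1.02 al -52.2
98 60 t -45.9 47.9 mid 1.00 al -51.5
102 67 t -45.8 47.9 mid 1.03 al -51.1
106 64 t -45.6 47.8 mid 1.10 al -52.1
110 66 t -45.5 47.7 mid 1.09 al -50.4
114 58 t -45.3 47.7 mid 1.18 al -52.7
118 75 t -45.2 47.7 mid 1.22 al -51.2
122 102 t -45.8 48.4 mid 1.31 al -50.8
126 168 t -43.4 46.2 mid 1.41 al -46.7
130 165 t -43.2 45.9 mid 1.33 al -46.7
134 37 t -29.2 31.8 mid 1.31 al -32.0
138 46 t -29.0 31.7 mid 1.33 al -33.0
142 33 t -29.1 31.7 mid 1.33 al -35.6
146 39 t -29.0 31.7 mid 1.38 al -39.2
150 37 t -26.5 31.6 mid 2.57 al -41.9
154 40 t -28.9 31.6 mid 1.34 al -44.5
158 48 t -28.7 31.5 mid 1.39 al -46.6
162 44 t -28.6 31.6 mid 1.50 al -46.3
166 48 t -26.2 31.6 mid 2.68 al -45.8
170 48 t -28.4 31.5 mid 1.54 al -47.2
174 117 t -28.7 31.9 mid 1.61 al -45.8
178 67 t -26.4 29.4 mid 1.48 al -45.7
186 4 t 8.9 19.0 mid 13.94 al -45.0
```

View pics/g9.png

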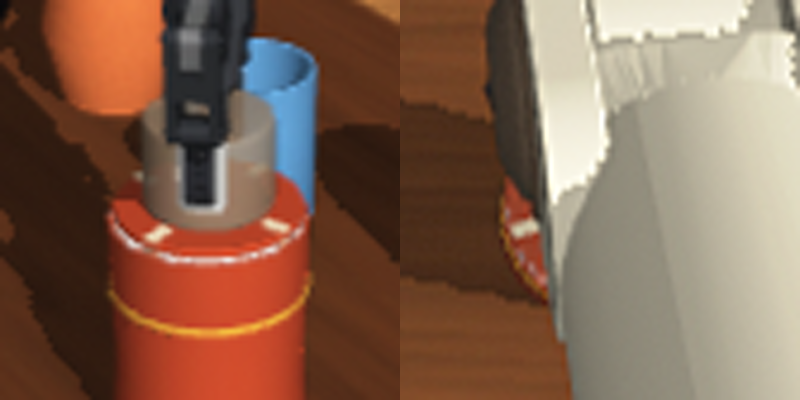

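```bash
python3 -c "
from h import *
im,D=optics.get_image('side');P=cloud('side',D);m=(D>0)&(abs(P[...,0]-527)<45)&(abs(P[...,1]+276)<45)
for lo,hi in((85,97),(98,110),(130,150),(170,200)):
    Q=P[m&(P[...,2]>lo)&(P[...,2]<hi)];print(lo,Q.min(0).round(),Q.max(0).round())
for k in('mug','cup','jar','king','vase','sculpture'): print(k,[np.round(b['bbox']).tolist() for b in optics.spot_in('side',k)[:1]])
s=ctrl.state();print(s['time_s'],s['position'],s['contact_force'],s['width'])
print(ctrl.close_job())"
```

```text
85 [ 496. -309.   85.] [ 556. -246.   97.]
98 [ 505. -298.   98.] [ 547. -255.  110.]
130 [ 519. -285.  130.] [ 532. -271.  150.]
170 [ 518. -286.  170.] [ 534. -270.  191.]
mug [[281.0, 183.0, 298.0, 217.0]]
cup [[182.0, 244.0, 209.0, 276.0]]
jar [[316.0, 176.0, 354.0, 242.0]]
king [[234.0, 280.0, 251.0, 324.0]]
vase [[236.0, 146.0, 265.0, 199.0]]
sculpture [[364.0, 181.0, 411.0, 271.0]]
22.7833 [563.31306249  23.19252845 129.11475683] [-10.29377195  -1.42323678  26.22814934] 62.64312545613003
the job is handed in; nothing more can be done
None
```

The job is done and handed in at 22.8 s, with the gripper still holding the lid down; no verdict was reported.

- **Brushing:** I took the brush from its stand and worked it up and down in the bowl. The tip was at about 81–83 mm at the bottom and about 116 mm at the top, for three strokes.
- **Brush put back:** The last check shows it upright in the stand. The handle top is at about 190 mm, and the handle lines up with the stand to within about 1–2 mm.
- **Lid:** I turned it by -18° and the ribs dropped into the slots without resistance. I pressed it until it stopped, with its underside at about 103 mm, which is fully home. The camera shows it centred to about 0.5 mm, and the fingers are still closed on it at 63 mm with about 26 N of downward push.
- **Other things on the desk:** Each was found again within a few pixels of its first position. The mug's box came out narrower because the lid and gripper now partly hide it.

**What disagreed:**
- The open fingertips showed about 20 mm above the reported TCP height in the camera, where the description puts them about 9 mm below it. I set the grasp heights from the camera.
- About 10 N of sideways force stayed on the tool while the lid was held down.
- I had no reading of the run switch. That it is pressed is inferred from the lid's height and the rise in force.

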